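# Pack two kit boxes into the box rack and close the end stop

## Task

Put the two kit boxes that stand loose on the sideboard away in the wooden rack, upright and the same way round as the box already there: first the tall slim one next to that box, then the low thick one on the stop's side. Then slowly push the steel stop along until all three boxes are packed snug against the rack's end wall, and leave everything else on the sideboard where it is.

Things in the scene. Friction and masses are not known exactly. Their poses are not given: they have to be found in the camera images.
- rack: Fixed wooden rack, base 132 mm wide (x), 342 long (y), top 12 mm above the sideboard; a lip 10 mm high along each long side, 116 mm clear between. At the +y end a wall, 105 mm high above the base. Origin: at sideboard level under the middle of the wall's inner face; x across, y along the rack (boxes and stop at negative y). Open at the top and above the lips.
- stop (a joint): Steel L-shaped end stop sliding along the rack: plate 106 mm wide, 8 thick, its top 100 mm above the base; flat foot 6 mm high reaches 68 mm from the plate's inner face, away from the boxes. Value (m): 0 = fully open, grows as pushed to the end wall (rack +y); clear space wall to plate = 0.250 - value. Friction 1.5 N (more if pushed fast), plus 1 to 3 N per box pushed.
- stop_back (a point): Middle of the outer face (the one away from the boxes) of the stop's plate, 55 mm above the rack's base: the place to push, towards the rack's +y, with shut fingers reaching down over the foot.
- box_in_rack: Cardboard kit box already standing in the rack near the end wall: 30 mm thick (its y), 96 mm deep (its x), 110 mm high. Loose, about 200 g. Origin: centre of its underside.
- tall_box: The tall slim cardboard kit box, standing on the sideboard: 30 mm thick (its y), 96 mm deep (its x), 125 mm high, about 220 g. Origin: centre of its underside. Its thickness is gripped from above; in the rack its y lies along the rack's y.
- low_box: The low thick cardboard kit box, standing on the sideboard: 48 mm thick (its y), 96 mm deep (its x), 100 mm high, about 260 g. Origin: centre of its underside. Its thickness is gripped from above; in the rack its y lies along the rack's y.
- brush_holder: Bystander: black ceramic brush holder, 74 mm across, 92 mm high, brushes up to 206 mm. Origin: centre of its underside.
- spray_can: Bystander: white plastic spray can, 54 mm across, 155 mm high. Origin: centre of its underside.
- turntable: Bystander: round wooden turntable, 160 mm across, 28 mm high, with a figure about 80 mm high on it. Origin: centre of its underside.
- sanding_stick: Bystander: flat steel sanding stick, 180 x 22 x 6 mm, lying flat. Origin: centre of its underside, length along its x.
- tank_kit: Bystander: grey resin tank kit, 125 x 82 x 51 mm. Origin: centre of its underside.
- paint_jar: Bystander: small paint jar, 42 mm across, 55 mm high. Origin: centre of its underside.
Not all that is in view belongs to the job. Leave any red look-alike of the low_box alone. What is shaped like the tall_box but black is not meant.

How it is judged:
By the outcome, as a careful person would: the job done as asked, in the order asked, and still so for the second after the job is handed in, with the robot touching nothing.
It also fails if it takes over 72 s, if anything falls off the work surface, if the arm or the gripper's body presses on something with over 40 N, if the wrist force passes 120 N, or if a joint passes its speed limit or range.

## Robot

A 6-joint arm with a two-finger parallel gripper is mounted at the origin on the work surface. World frame = base frame: x ahead of the robot, y to its left, z up, the work surface at z = 0. Lengths are in m, angles in rad, forces in N, time in s.
With the tool pointing down it reaches from about 0.375 to 0.975 m from the base axis. Payload 3.8 kg.
Tool frame: the origin (TCP) lies on the centre line of the jaws, within the pads' length; the fingertips stand 14 mm ahead of it and the grasp point (between the pads) lies 5 mm behind it; z points along the fingers, y is the line along which they close (so a half turn about z gives the same grasp; the last joint's range is limited). The gripper opens to 85 mm and grips with 20 to 120 N. Pads are 22 mm wide; open, the fingers measure 114 mm over their backs; the gripper's body (76 mm by 85 mm) begins 54 mm behind the grasp point. The pads swing forward as they close: fully open they stand 13 mm farther back than shut.
Start: joints at [-0.037, 0.264, 1.604, -0, 1.274, -0.037], TCP at [0.675, -0, 0.245] pointing down, gripper open.
Joint ranges: [-2.63, 2.63], [-0.94, 2.18], [0.31, 2.57], [-1.31, 4.45], [0, 2.66], [-2.55, 2.55]. Speed limits (rad/s): [2.57, 2.57, 3.14, 3.14, 3.14, 3.14].

## Interface

Orientations are given as a rotation vector (axis times angle).
In Python, from workcell import bot, eyes, spot_in gives the robot as it stands.
- The arm moves only by the tool carry_out, never from a script. Its argument "series" is text: rows parted by semicolons, each of 4 numbers parted by spaces: the shift along the world's x, y, z in m, then the turn about the world's z in degrees. In form: tx ty tz roll; .... A call has 1 to 20 rows; each row shifts and turns the commanded pose from where the row before left it; what a row does not reach is not made up. A row lasts 1/8 s, in which the tool goes at most 62.5 mm and 10.7 degrees, less where a joint would pass 70% of its speed; a pose out of reach is approached as far as the arm can. A call is refused whole if a number of a shift passes 0.0625 or a number of a turn 10.7, either way. A call with a gripper value outside its range is refused whole. "jaw" is the gripper command: -1 is shut, 1 is fully open, values between are in proportion, set as the call begins (left out, the last holds). The fingers move at their own pace and stop on an object; "grip_force" is the grip in N (left out, the last holds). Time passes only in rows, so rows that do not move let the fingers close. It gives the time, the measured TCP pose, the force, the opening and the grip force at its end, in the units of the state.
- bot.read_state(): the state, without advancing time (a new reading comes with each control period).
- eyes.read_camera(name): name is "scene" or "side" or "wrist"; returns (picture, depth): 480x640x3 uint8, blue, green, red; 480x640 float32, m along the optical axis (not along the pixel's ray), 0 where there is no reading.
- eyes.get_calibration(name): a dict with "K" (3x3 intrinsics, pixels), "position" and "rotation" of the camera in the world; the wrist camera has in their place "T_tool_cam" (4x4, takes a point from camera to tool coordinates, whose origin is the TCP and whose axes are the flange's). Camera axes: x right, y down, z forward; pixel columns grow to the right and rows downward; lengths in m; the calibration is good to about 2 mm. The wrist camera is an equidistant fisheye: a pixel r from the principal point sees the ray r / f radians off the axis. A picture is of the moment at which its call begins: read the wrist's pose just before it. get_calibration takes no time and is no camera call.
- bot.finish_job(): hands the job in; it is judged then, once.
Trained networks look in the newest picture that a camera, given by its name, has taken for a name from the list of things; names that differ only in an ending like _2 or _b are one class to them, and where a whole thing is asked for, a point or a joint stands for the part that bears it (a point fixed in the world has none). Each returns a list of dicts, best first, with "score" (0 to 1); they miss things now and then, are a little off and sometimes report something else, mostly with a low value. They report only what shows in the picture. A call takes as long as a camera call. They do not tell look-alikes from the thing itself.
- spot_in(camera, target): "rect" ([centre column, centre row, width, height] in pixels, round what is visible of it).
The state is a dict: "time": time; "q": joint angles; "joint_vel": joint speeds; "joint_torque": joint torques, N m; "tool_pos": TCP position; "tcp_rot": TCP orientation; "wrist_force": force on the tool from outside, world axes, zero at the start; "torque": the same for the moment, N m; "width": opening from 0.0 (shut) to 1.0 (fully open); "grip_force": force on a finger pad.
Only numpy, scipy, OpenCV 4.12 (cv2) and the standard library are available. Lean on these libraries where they do the work, as an engineer would, in place of code of your own. Each camera call takes 0.05 s, during which the arm holds its last target. There are 200 camera calls.

## Working session

There is one attempt and no reset: what is moved stays moved. The work goes in short steps, Python scripts to look and compute and a tool call to move; the robot and the scene stay as the last step left them, time stands still between calls to the robot, and variables do not carry over. Pictures are saved under pics/ and viewed, at most 10 in all, crops included, and the job is handed in when it is done.

Besides the shell and the picture viewer there is one more tool, called after "Emit:" by a JSON object that holds its "name" and its "arguments". carry_out: Moves the arm, as the interface text tells. Its arguments: {"type":"object","properties":{"series":{"type":"string"},"jaw":{"type":"number"},"grip_force":{"type":"number"}},"required":["series"]}

```bash
mkdir -p pics; cat > h.py <<'E'
import numpy as np, cv2
from workcell import bot, eyes, spot_in
def cloud(name):
    img,d=eyes.read_camera(name); c=eyes.get_calibration(name)
    K=np.array(c["K"]);R=np.array(c["rotation"]);p=np.array(c["position"])
    if R.shape!=(3,3): R=cv2.Rodrigues(R.astype(float))[0]
    v,u=np.mgrid[:480,:640]
    P=np.stack([(u-K[0,2])/K[0,0]*d,(v-K[1,2])/K[1,1]*d,d],-1)@R.T+p
    P[d==0]=np.nan
    return img,P
E
python3 - <<'E'
from h import *
for n in("scene","side"):
    img,P=cloud(n); cv2.imwrite(f"pics/{n}0.png",img); np.save(f"{n}0.npy",P)
    print(n,eyes.get_calibration(n)["position"])
    for t in("rack","stop","box_in_rack","tall_box","low_box"):
        print(t,[(np.round(r["rect"]).astype(int).tolist(),round(r["score"],2)) for r in spot_in(n,t)][:4])
print(bot.read_state())
E
```

```text
scene [ 1.02973752 -0.66975817  1.04407103]
rack []
stop [([295, 206, 47, 60], 0.88)]
box_in_rack [([352, 160, 30, 51], 0.92), ([194, 252, 45, 46], 0.32)]
tall_box [([131, 314, 52, 69], 0.95), ([246, 340, 31, 52], 0.7), ([182, 293, 49, 61], 0.59)]
low_box [([245, 270, 43, 56], 0.66), ([338, 259, 43, 44], 0.58)]
side [0.14493328 0.91527283 0.98862897]
rack [([316, 328, 129, 130], 0.91)]
stop [([337, 286, 56, 50], 0.61)]
box_in_rack [([283, 345, 55, 58], 0.81), ([252, 201, 30, 56], 0.73), ([384, 387, 76, 60], 0.67)]
tall_box [([397, 192, 43, 47], 0.65), ([426, 176, 16, 56], 0.61), ([426, 250, 68, 28], 0.59), ([195, 296, 70, 58], 0.54)]
low_box [([359, 222, 46, 50], 0.76), ([272, 247, 42, 49], 0.73), ([395, 194, 42, 51], 0.71)]
{'time': 0.6, 'q': array([-3.69226943e-02,  2.63857055e-01,  1.60399096e+00,  8.08059219e-06,
        1.27368371e+00, -3.69072198e-02]), 'joint_vel': array([-0.00025694, -0.00052663, -0.00048698, -0.00164862, -0.00075346,
       -0.00013928]), 'joint_torque': array([ 3.76763655e-04, -5.14636445e+01, -3.67459738e+01, -1.30279468e-04,
        1.17341569e-03,  8.44848074e-06]), 'tool_pos': array([ 6.75005250e-01, -1.47817552e-05,  2.45313579e-01]), 'tcp_rot': array([2.22143343e+00, 2.22139380e+00, 7.40215526e-05]), 'wrist_force': array([ 0.29128294, -0.27301345, -0.06424111]), 'torque': array([-0.01026024,  0.05238216,  0.00771008]), 'grip_force': 0.0, 'width': 1.0021607280765126}
```

View pics/scene0.png

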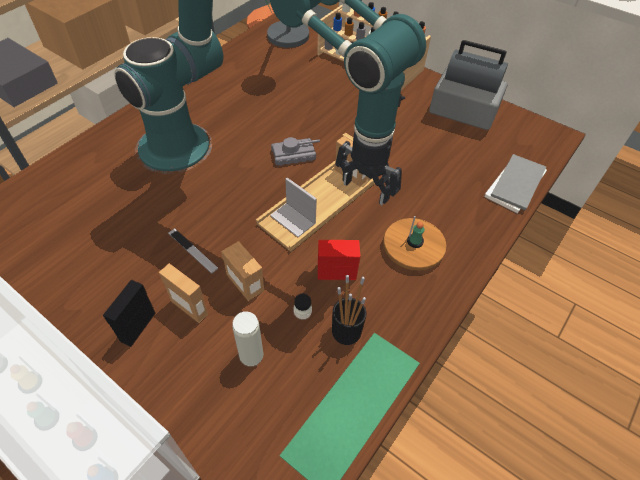

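View pics/side0.png

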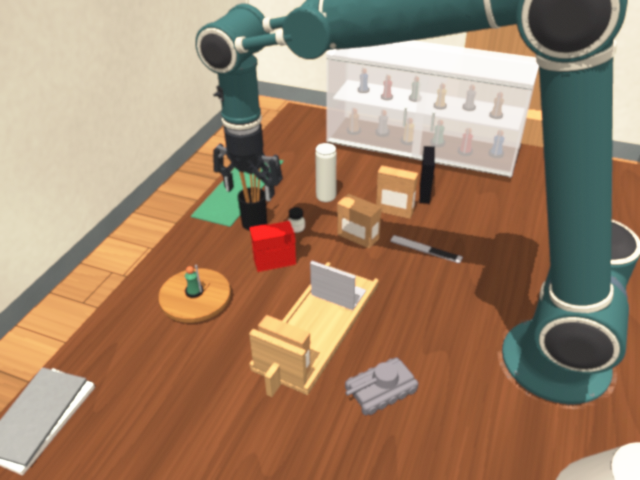

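The scene view shows the tall slim box at about (182,293) and the low thick one at (242,270). The red and black decoys are at (338,259) and (131,314), and the rack with its stop is around (310,205). Next I fit the top faces.

```bash
cat >> h.py <<'E'
def top(P,rect,z,tol=.006):
    x,y,w,h=rect; S=P[int(y-h/2)-4:int(y+h/2)+5,int(x-w/2)-4:int(x+w/2)+5].reshape(-1,3)
    S=S[np.abs(S[:,2]-z)<tol]
    if len(S)<8: return None
    (c,s,a)=cv2.minAreaRect(S[:,:2].astype(np.float32)*1000)
    return len(S),np.round(c,1),np.round(s,1),round(a,1),np.round(np.median(S[:,2]),4)
E
python3 - <<'E'
from h import *
sc=np.load("scene0.npy");sd=np.load("side0.npy")
T={"tall":((182,293,49,61),(397,192,43,47),.125),"low":((242,270,43,56),(359,222,46,50),.1),
"stop":((295,206,47,60),(337,286,56,50),.112),"inrack":((352,160,30,51),(283,345,60,62),.122),
"wall":((352,160,30,51),(283,345,60,62),.117)}
for k,(a,b,z) in T.items():
    t=.003 if k in("inrack","wall") else .005
    print(k,top(sc,a,z,t),top(sd,b,z,t))
# top-down height map
A=np.concatenate([sc.reshape(-1,3),sd.reshape(-1,3)]);A=A[np.isfinite(A).all(1)]
A=A[(A[:,2]>-.02)&(A[:,2]<.2)]
print(A.shape)
M=np.zeros((600,700),np.uint8)
o=np.argsort(A[:,2]);A=A[o]
r=((.95-A[:,0])*1000).astype(int);c=((.25-A[:,1])*1000).astype(int)
ok=(r>=0)&(r<600)&(c>=0)&(c<700)
M[r[ok],c[ok]]=np.clip(A[ok,2]*1500+30,0,255)
M=cv2.dilate(M,np.ones((3,3)))
cv2.imwrite("pics/top.png",cv2.applyColorMap(M,cv2.COLORMAP_TURBO))
E
```

```text
tall (569, array([ 447.8, -365.9]), array([32.3, 99.5]), 89.9, np.float64(0.1258)) (326, array([ 447.3, -363.7]), array([98. , 41.6]), 0.9, np.float64(0.1251))
low (773, array([ 504.8, -231.5]), array([50.4, 99.6]), 76.5, np.float64(0.1008)) (548, array([ 504.1, -229.5]), array([ 56.2, 101.1]), 75.2, np.float64(0.1004))
stop (124, array([480.2,  20.1]), array([ 11.6, 108.5]), 84.3, np.float64(0.112)) (192, array([479.1,  22.1]), array([ 14.6, 106.3]), 83.9, np.float64(0.1113))
inrack (76, array([473.6, 234. ]), array([46.4, 52.1]), 3.8, np.float64(0.1219)) (672, array([499.3, 233.8]), array([ 56.7, 112.4]), 84.3, np.float64(0.1222))
wall (49, array([461.6, 236.9]), array([43.7, 51.5]), 34.7, np.float64(0.1179)) (496, array([500.6, 233.8]), array([ 54.5, 115.3]), 82.9, np.float64(0.1173))
(355584, 3)
```

View pics/top.png

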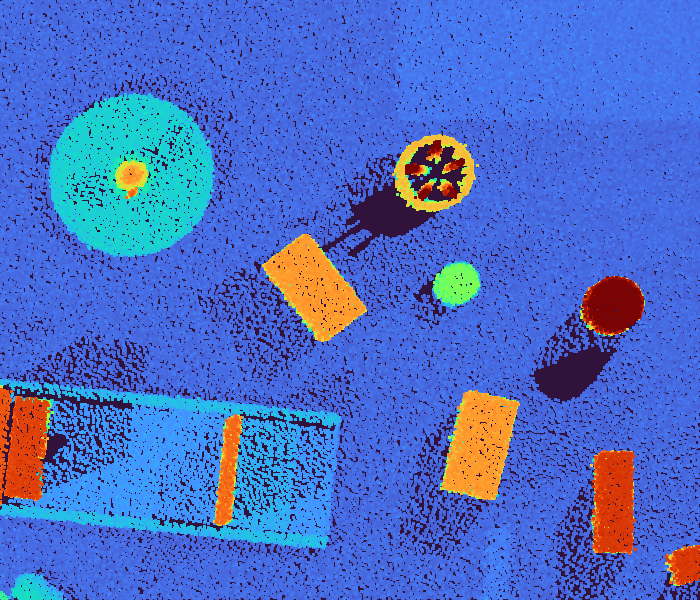

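```bash
python3 - <<'E'
import cv2,numpy as np
s=cv2.imread("pics/scene0.png");d=cv2.imread("pics/side0.png")
z=lambda i,x,y:cv2.resize(i[y:y+96,x:x+128],(400,300),interpolation=cv2.INTER_CUBIC)
cv2.imwrite("pics/crop.png",np.vstack([np.hstack([z(s,150,225),z(s,290,120)]),np.hstack([z(d,325,150),z(d,235,300)])]))
E
```

```text
(no output)
```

View pics/crop.png

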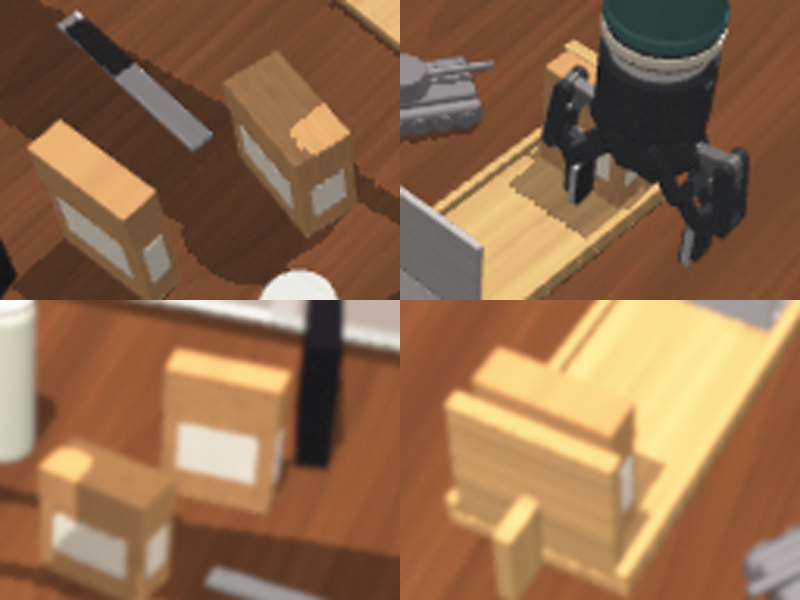

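```bash
python3 - <<'E'
from h import *
sc=np.load("scene0.npy");sd=np.load("side0.npy")
A=np.concatenate([sd.reshape(-1,3),sc.reshape(-1,3)]);A=A[np.isfinite(A).all(1)]
a=np.radians(-5.95);ex=np.array([np.cos(a),np.sin(a)]);ey=np.array([-np.sin(a),np.cos(a)])
o=np.array([.4797,.021])
B=np.c_[(A[:,:2]-o)@ex,(A[:,:2]-o)@ey,A[:,2]]*1000
# outer rack edges by y bin
for y in range(-70,180,25):
    S=B[(abs(B[:,1]-y)<12)&(abs(B[:,0])<80)&(abs(B[:,2]-22)<2.5)]
    L=S[S[:,0]<-50,0];R=S[S[:,0]>50,0]
    q=lambda v:np.round(np.percentile(v,[3,50,97]),1) if len(v)>9 else None
    print(y,q(L),q(R))
R=B[(abs(B[:,0])<40)]
for zlo,zhi in((109,114),(115.5,118.5),(120.5,124)):
    S=R[(R[:,2]>zlo)&(R[:,2]<zhi)]; h,e=np.histogram(S[:,1],np.arange(-20,262,3))
    print(zlo,[(int(e[i]),int(h[i])) for i in range(len(h)) if h[i]>4])
# wall near face / box faces: side cam sees box top
S=B[(abs(B[:,2]-122)<2.5)&(abs(B[:,0])<60)&(B[:,1]>170)&(B[:,1]<222)]
print(cv2.minAreaRect(S[:,:2].astype(np.float32)), np.percentile(S,[2,98],axis=0))
E
```

```text
-70 [-67.8 -62.5 -57.6] [54.9 61.6 66.3]
-45 [-67.5 -61.6 -52.3] [51.1 60.2 66.4]
-20 [-67.3 -61.8 -50.9] [53.9 62.1 66.7]
5 [-66.8 -62.4 -50.9] [52.8 61.4 66. ]
30 [-66.7 -63.7 -58.5] [57.  61.5 66. ]
55 [-66.8 -63.  -58.9] [56.4 61.3 65.6]
80 [-66.9 -62.4 -57.6] [56.9 62.  66.4]
105 [-66.5 -62.3 -57.4] [57.3 61.8 66. ]
130 [-67.2 -62.1 -57.3] [56.7 61.3 65.7]
155 [-66.3 -62.4 -58. ] [57.5 61.1 64.7]
109 [(-8, 5), (-5, 28), (-2, 47), (1, 47), (4, 27), (7, 5), (214, 13), (217, 44), (235, 28), (238, 41)]
115.5 [(214, 9), (217, 22), (223, 13), (226, 22), (229, 38), (232, 33), (235, 32), (238, 18)]
120.5 [(184, 8), (187, 32), (190, 28), (193, 41), (196, 37), (199, 36), (202, 36), (205, 40), (208, 43), (211, 30), (214, 38), (217, 30)]
((1.333282470703125, 202.7267608642578), (99.11113739013672, 36.12286376953125), 1.3109521865844727) [[-45.90882881 186.61092232 119.78741975]
 [ 48.02870359 218.7652302  124.34341027]]
```

Emit:
{"name": "carry_out", "arguments": {"series": "-0.023 -0.0365 0 -9;-0.023 -0.0365 0 -9;-0.023 -0.0365 0 -9;-0.023 -0.0365 0 -9;-0.023 -0.0365 0 -9;-0.023 -0.0365 0 -9;-0.023 -0.0365 0 -9;-0.023 -0.0365 0 -9;-0.023 -0.0365 0 -9;-0.0205 -0.0365 0 -9;0 0 0 0;0 0 0 0;0 0 0 0", "jaw": 1}}

```text
time: 2.22
tool_pos: [0.448, -0.3641, 0.2453]
tcp_rot: [-3.141, -0.003, -0.0]
wrist_force: [0.7, -0.8, 0.3]
width: 0.998
grip_force: 0.0
```

Emit:
{"name": "carry_out", "arguments": {"series": "0 0 -0.035 0;0 0 -0.035 0;0 0 -0.035 0;0 0 -0.025 0;0 0 -0.015 0;0 0 -0.009 0;0 0 0 0;0 0 0 0"}}

```text
time: 3.22
tool_pos: [0.4482, -0.3656, 0.0924]
tcp_rot: [3.14, 0.0, 0.002]
wrist_force: [-0.3, -0.5, -1.2]
width: 0.997
grip_force: 0.0
```

Emit:
{"name": "carry_out", "arguments": {"series": "0 0 0 0;0 0 0 0;0 0 0 0;0 0 0 0;0 0 0 0;0 0 0 0;0 0 0 0;0 0 0 0", "jaw": -1, "grip_force": 35}}

```text
time: 4.22
tool_pos: [0.4477, -0.3654, 0.0917]
tcp_rot: [3.141, 0.0, 0.001]
wrist_force: [-1.1, -0.5, 2.8]
width: 0.348
grip_force: 36.5
```

Emit:
{"name": "carry_out", "arguments": {"series": "0 0 0.015 0;0 0 0.03 0;0 0 0.04 0;0 0 0.04 0;0 0 0.03 0;0 0.02 0 0;0.004 0.04 0 -0.5;0.004 0.045 0 -0.5;0.004 0.045 0 -0.5;0.004 0.045 0 -0.5;0.004 0.045 0 -0.5;0.004 0.045 0 -0.5;0.004 0.045 0 -0.5;0.004 0.045 0 -0.5;0.004 0.045 0 -0.5;0.004 0.045 0 -0.5;0.004 0.04 0 -0.5;0.0025 0.0206 0 -0.5;0 0 0 0;0 0 0 0"}}

```text
time: 6.72
tool_pos: [0.4923, 0.1603, 0.2447]
tcp_rot: [3.136, -0.163, -0.005]
wrist_force: [0.2, -0.6, -2.1]
width: 0.348
grip_force: 36.1
```

```bash
python3 - <<'E'
from h import *
st=bot.read_state();print(st["tool_pos"],st["tcp_rot"],st["width"])
img,P=cloud("scene");cv2.imwrite("pics/s1.png",img)
i2,P2=cloud("side")
A=np.concatenate([P.reshape(-1,3),P2.reshape(-1,3)]);A=A[np.isfinite(A).all(1)]
a=np.radians(-5.95);ex=np.array([np.cos(a),np.sin(a)]);ey=np.array([-np.sin(a),np.cos(a)]);o=np.array([.4797,.021])
B=np.c_[(A[:,:2]-o)@ex,(A[:,:2]-o)@ey,A[:,2]]*1000
print("tcp rack",(st["tool_pos"][:2]-o)@ex,(st["tool_pos"][:2]-o)@ey)
S=B[(abs(B[:,0])<60)&(abs(B[:,1]-140)<30)&(B[:,2]>135)&(B[:,2]<290)]
h,e=np.histogram(S[:,2],np.arange(135,295,5));print(list(zip(e.astype(int).tolist(),h.tolist())))
S=S[(S[:,2]>165)&(S[:,2]<225)];print(len(S));print(np.percentile(S,[1,50,99],axis=0).round(1)); print(cv2.minAreaRect(S[:,:2].astype(np.float32)))
S=B[(abs(B[:,2]-122)<2.5)&(abs(B[:,0])<60)&(B[:,1]>170)&(B[:,1]<222)]
print("inrack",np.percentile(S,[2,98],axis=0).round(1))
E
```

```text
[0.49234227 0.1603461  0.24468833] [ 3.13615856 -0.16319337 -0.0046964 ] 0.34829344418777847
tcp rack -0.001870531185992824 0.13990591489793297
[(135, 0), (140, 0), (145, 0), (150, 14), (155, 132), (160, 143), (165, 142), (170, 156), (175, 148), (180, 131), (185, 148), (190, 151), (195, 151), (200, 151), (205, 158), (210, 159), (215, 160), (220, 150), (225, 142), (230, 139), (235, 138), (240, 161), (245, 155), (250, 140), (255, 120), (260, 128), (265, 107), (270, 117), (275, 438), (280, 223), (285, 40)]
1805
[[-50.4 121.8 165.5]
 [ -3.7 153.2 195.8]
 [ 46.8 157.9 224.5]]
((-1.5405807495117188, 139.25466918945312), (99.58216857910156, 39.658016204833984), 0.4289129674434662)
inrack [[-45.4 186.9 119.8]
 [ 49.1 218.7 124.4]]
```

Emit:
{"name": "carry_out", "arguments": {"series": "0.002 0 -0.03 0;0 0 -0.035 0;0 0 -0.03 0;0 0 -0.02 0;0 0 -0.012 0;0 0 -0.006 0;0 0 -0.004 0;0 0 -0.002 0;0 0 -0.001 0;0 0 0 0;0 0 0 0"}}

```text
time: 8.2
tool_pos: [0.4961, 0.1607, 0.1065]
tcp_rot: [-3.137, 0.164, -0.001]
wrist_force: [-0.6, -0.6, -2.2]
width: 0.345
grip_force: 36.1
```

Emit:
{"name": "carry_out", "arguments": {"series": "0 0 -0.001 0;0 0 -0.001 0;0 0 -0.0008 0;0 0 0 0;0 0 0 0"}}

```text
time: 8.82
tool_pos: [0.4959, 0.1606, 0.1036]
tcp_rot: [3.137, -0.164, -0.0]
wrist_force: [-0.5, -1.1, 0.0]
width: 0.347
grip_force: 36.3
```

Emit:
{"name": "carry_out", "arguments": {"series": "0 0 0 0;0 0 0 0;0 0 0 0;0 0 0 0;0 0 0 0;0 0 0 0", "jaw": 0.1}}

```text
time: 9.57
tool_pos: [0.496, 0.1606, 0.1035]
tcp_rot: [-3.137, 0.164, 0.0]
wrist_force: [-1.3, 0.6, 0.1]
width: 0.549
grip_force: 0.0
```

Emit:
{"name": "carry_out", "arguments": {"series": "0 0 0.01 0;0 0 0.03 0;0 0 0.04 0;0 0 0.04 0;0 0 0.03 0;0 -0.04 0 0;0 -0.06 0 -1;0 -0.06 0 -1;0 -0.06 0 -1;0 -0.06 0 -1;0.002 -0.06 0 -1;0.005 -0.051 0 -1.5;0.002 0 0 -1;0 0 0 0;0 0 0 0"}}

```text
time: 11.45
tool_pos: [0.505, -0.2291, 0.2536]
tcp_rot: [-3.12, 0.366, 0.0]
wrist_force: [-0.8, -0.1, 0.1]
width: 0.549
grip_force: 0.0
```

```bash
cat >> h.py <<'E'
a_=np.radians(-5.95);ex=np.array([np.cos(a_),np.sin(a_)]);ey=np.array([-np.sin(a_),np.cos(a_)]);o=np.array([.4797,.021])
def rackcloud():
    A=np.concatenate([cloud(n)[1].reshape(-1,3) for n in("scene","side")]);A=A[np.isfinite(A).all(1)]
    return np.c_[(A[:,:2]-o)@ex,(A[:,:2]-o)@ey,A[:,2]]*1000,A
def patch(B,y0,y1,z,t=3):
    S=B[(abs(B[:,2]-z)<t)&(abs(B[:,0])<60)&(B[:,1]>y0)&(B[:,1]<y1)]
    return len(S),np.percentile(S,[2,98],axis=0).round(1).tolist(),cv2.minAreaRect(S[:,:2].astype(np.float32))
E
python3 - <<'E'
from h import *
st=bot.read_state();print(st["tool_pos"],st["tcp_rot"],st["width"],st["time"])
B,A=rackcloud()
print("tall",patch(B,90,182,137)); print("inrack",patch(B,170,223,122)); print("stop",patch(B,-20,25,112))
S=A[(abs(A[:,2]-.1)<.004)&(abs(A[:,0]-.5045)<.075)&(abs(A[:,1]+.2305)<.06)]
print("low",cv2.minAreaRect(S[:,:2].astype(np.float32)*1000))
E
```

```text
[ 0.50496474 -0.22905785  0.2536264 ] [-3.11973059e+00  3.66485919e-01  1.71722258e-04] 0.5485923360464413 11.45
tall (852, [[-45.5, 123.8, 134.4], [48.9, 157.3, 139.8]], ((2.214862823486328, 139.7617950439453), (37.621864318847656, 98.78904724121094), 89.68403625488281))
inrack (892, [[-46.2, 186.2, 119.4], [48.7, 219.3, 124.8]], ((0.7128028869628906, 202.66241455078125), (100.36225891113281, 39.85524368286133), 0.03475382551550865))
stop (242, [[-49.8, -5.3, 109.1], [50.1, 6.7, 114.9]], ((-0.4980125427246094, 0.6941852569580078), (14.78711223602295, 105.72905731201172), 88.1823959350586))
low ((504.7249450683594, -230.0194091796875), (55.77711486816406, 101.65013885498047), 75.19833374023438)
```

Emit:
{"name": "carry_out", "arguments": {"series": "0 -0.001 0 -0.8;0 0 -0.04 0;0 0 -0.045 0;0 0 -0.04 0;0 0 -0.025 0;0 0 -0.015 0;0 0 -0.0116 0;0 0 0 0;0 0 0 0", "jaw": 1}}

```text
time: 12.68
tool_pos: [0.5058, -0.2318, 0.0779]
tcp_rot: [3.117, -0.391, 0.003]
wrist_force: [-0.4, -0.1, -0.0]
width: 1.001
grip_force: 0.0
```

Emit:
{"name": "carry_out", "arguments": {"series": "0 0 0 0;0 0 0 0;0 0 0 0;0 0 0 0;0 0 0 0;0 0 0 0;0 0 0 0", "jaw": -1, "grip_force": 40}}

```text
time: 13.55
tool_pos: [0.5056, -0.2318, 0.0777]
tcp_rot: [3.117, -0.391, 0.002]
wrist_force: [-1.1, -1.2, 6.2]
width: 0.562
grip_force: 42.3
```

Emit:
{"name": "carry_out", "arguments": {"series": "0 0 0.01 0;0 0 0.03 0;0 0 0.04 0;0 0 0.04 0;0 0 0.03 0;-0.002 0.02 0 0.8;-0.002 0.04 0 1;-0.002 0.045 0 1;-0.002 0.045 0 1;-0.002 0.045 0 1;-0.002 0.045 0 1;-0.002 0.04 0 1;-0.002 0.025 0 1;-0.002 0.0124 0 0.5;0 0 0 0;0 0 0 0"}}

```text
time: 15.55
tool_pos: [0.4866, 0.0854, 0.2263]
tcp_rot: [3.137, -0.165, -0.002]
wrist_force: [0.3, 1.1, -1.9]
width: 0.556
grip_force: 42.1
```

```bash
python3 - <<'E'
from h import *
st=bot.read_state();p=st["tool_pos"];print(p,(p[:2]-o)@ex,(p[:2]-o)@ey,np.degrees(2*np.arctan2(st["tcp_rot"][1],st["tcp_rot"][0])),st["width"])
B,A=rackcloud()
S=B[(abs(B[:,0])<60)&(abs(B[:,1]-65)<40)&(B[:,2]>140)&(B[:,2]<220)]
print("minz",np.percentile(S[:,2],1));print(np.percentile(S,[2,98],axis=0).round(1),cv2.minAreaRect(S[:,:2].astype(np.float32)))
E
```

```text
[0.48659153 0.08535371 0.22629762] 0.00018346565955590184 0.06472139586296623 -6.025734664606594 0.5564171471555667
minz 150.30538377381015
[[-48.9  39.  151.4]
 [ 47.8  92.  217.9]] ((-0.4566001892089844, 65.9259033203125), (100.021728515625, 65.86199188232422), 2.0640676021575928)
```

Emit:
{"name": "carry_out", "arguments": {"series": "0.001 0 -0.03 0;0 0 -0.035 0;0 0 -0.03 0;0 0 -0.02 0;0 0 -0.01 0;0 0 -0.005 0;0 0 -0.003 0;0 0 -0.001 0;0 0 -0.0008 0;0 0 -0.0008 0;0 0 0 0;0 0 0 0"}}

```text
time: 17.15
tool_pos: [0.488, 0.086, 0.0913]
tcp_rot: [3.137, -0.164, 0.0]
wrist_force: [-0.0, -0.9, -1.0]
width: 0.555
grip_force: 42.1
```

Emit:
{"name": "carry_out", "arguments": {"series": "0 0 -0.001 0;0 0 -0.0008 0;0 0 0 0;0 0 0 0"}}

```text
time: 17.65
tool_pos: [0.488, 0.086, 0.0897]
tcp_rot: [3.137, -0.164, -0.0]
wrist_force: [-0.7, -0.5, 1.1]
width: 0.558
grip_force: 42.4
```

Emit:
{"name": "carry_out", "arguments": {"series": "0 0 0 0;0 0 0 0;0 0 0 0;0 0 0 0;0 0 0 0", "jaw": 0.5}}

```text
time: 18.27
tool_pos: [0.4881, 0.086, 0.0895]
tcp_rot: [-3.137, 0.164, -0.0]
wrist_force: [-0.4, -0.2, 0.1]
width: 0.748
grip_force: 0.0
```

Emit:
{"name": "carry_out", "arguments": {"series": "0 0 0.01 0;0 0 0.03 0;0 0 0.04 0;0 0 0.04 0;0 -0.01 0.03 0;-0.002 -0.03 0 9;-0.002 -0.03 0 9;-0.002 -0.03 0 9;-0.002 0 0 9;-0.002 0 0 9;-0.002 0 0 9;0 0 0 9;0 0 0 9;0 0 0 9;0 0 0 9;0 0 0 0;0 0 0 0"}}

```text
time: 20.4
tool_pos: [0.476, -0.014, 0.2399]
tcp_rot: [2.337, 2.099, 0.001]
wrist_force: [0.8, -0.3, -0.1]
width: 0.754
grip_force: 0.0
```

```bash
python3 - <<'E'
from h import *
st=bot.read_state();p=st["tool_pos"];print(p,(p[:2]-o)@ex,(p[:2]-o)@ey,st["tcp_rot"],st["q"],st["time"])
B,A=rackcloud()
print("low",patch(B,25,110,112)); print("tall",patch(B,90,182,137)); print("inrack",patch(B,170,223,122)); print("stop",patch(B,-20,20,112))
E
```

```text
[ 0.47603051 -0.01397647  0.23987846] -2.4037529360783158e-05 -0.035168424611476984 [2.33706883e+00 2.09899133e+00 5.73738696e-04] [-8.16976584e-02 -1.15637999e-01  2.02018212e+00  5.54381294e-05
  1.23657219e+00  2.55186521e-02] 20.4
low (1197, [[-47.2, 41.1, 109.3], [48.0, 91.0, 114.8]], ((0.09083938598632812, 66.65715026855469), (55.168495178222656, 101.16390991210938), 89.06441497802734))
tall (867, [[-46.4, 123.8, 134.4], [48.8, 157.2, 139.9]], ((1.6424598693847656, 139.2185516357422), (99.13896942138672, 38.795143127441406), 1.3408081531524658))
inrack (900, [[-46.2, 185.8, 119.5], [48.4, 218.9, 124.9]], ((1.2544631958007812, 201.88311767578125), (37.67502975463867, 99.2253189086914), 87.67616271972656))
stop (252, [[-50.3, -5.1, 109.2], [50.3, 7.4, 114.8]], ((0.14917373657226562, 1.4557185173034668), (14.29263973236084, 106.26539611816406), 88.88233947753906))
```

Emit:
{"name": "carry_out", "arguments": {"series": "0 0 0 0;0 0 0 0;0 0 -0.04 0;0 0 -0.045 0;0 0 -0.04 0;0 0 -0.03 0;0 0 -0.018 0;0 0 0 0;0 0 0 0;0.0003 0.003 0 0;0.0003 0.003 0 0;0.0003 0.003 0 0;0.0003 0.003 0 0;0.0002 0.002 0 0;0.0002 0.002 0 0;0.0002 0.002 0 0;0.0002 0.002 0 0;0.0002 0.002 0 0;0.0002 0.002 0 0", "jaw": -1}}

```text
time: 22.88
tool_pos: [0.4784, 0.01, 0.0664]
tcp_rot: [2.335, 2.102, -0.0]
wrist_force: [-0.4, -1.5, -0.3]
width: 0.002
grip_force: 0.0
```

Emit:
{"name": "carry_out", "arguments": {"series": "0.0002 0.002 0 0;0.0002 0.002 0 0;0.0002 0.002 0 0;0.0002 0.002 0 0;0.0002 0.002 0 0;0.0002 0.002 0 0;0.0002 0.002 0 0;0.0002 0.002 0 0;0.0002 0.002 0 0;0.0002 0.002 0 0;0.0002 0.002 0 0;0.0002 0.002 0 0;0.0002 0.002 0 0;0.0002 0.002 0 0;0.0002 0.002 0 0"}}

```text
time: 24.75
tool_pos: [0.4815, 0.0401, 0.0665]
tcp_rot: [2.335, 2.102, 0.0]
wrist_force: [0.0, -1.3, -0.7]
width: 0.001
grip_force: 0.0
```

```bash
cat > m.py <<'E'
from h import *
st=bot.read_state();p=st["tool_pos"];print((p[:2]-o)@ex,(p[:2]-o)@ey,p[2],st["wrist_force"],st["time"])
B,A=rackcloud()
print("tall",patch(B,90,230,137)); print("inrack",patch(B,170,223,122))
S=B[(abs(B[:,2]-112)<2.5)&(abs(B[:,0])<45)&(B[:,1]>-30)&(B[:,1]<190)];h,e=np.histogram(S[:,1],np.arange(-30,190,4));print([(int(e[i]),int(h[i])) for i in range(len(h)) if h[i]>3])
E
python3 m.py
```

```text
-0.00022797815083352117 0.019199833687658898 0.06650382047049447 [ 0.00853824 -1.27284512 -0.72190151] 24.75
tall (850, [[-44.8, 124.1, 134.3], [48.5, 157.4, 139.8]], ((2.3218994140625, 139.41122436523438), (39.016170501708984, 100.50102233886719), 89.23882293701172))
inrack (896, [[-45.9, 186.1, 119.5], [48.2, 218.9, 124.8]], ((1.648345947265625, 202.77178955078125), (99.46623992919922, 38.985145568847656), 0.38038718700408936))
[(2, 4), (6, 17), (10, 11), (14, 4), (18, 7), (22, 4), (26, 9), (30, 34), (34, 48), (38, 38), (42, 51), (46, 45), (50, 54), (54, 49), (58, 56), (62, 56), (66, 57), (70, 57), (74, 74), (78, 59), (82, 70), (86, 70), (90, 38), (122, 22), (126, 9), (150, 7), (154, 55), (158, 5), (182, 12)]
```

Emit:
{"name": "carry_out", "arguments": {"series": "0.0002 0.002 0 0;0.0002 0.002 0 0;0.0002 0.002 0 0;0.0002 0.002 0 0;0.0002 0.002 0 0;0.0002 0.002 0 0;0.0002 0.002 0 0;0.0002 0.002 0 0;0.0002 0.002 0 0;0.0002 0.002 0 0;0.0002 0.002 0 0;0.0002 0.002 0 0;0.0002 0.002 0 0;0.0002 0.002 0 0;0.0002 0.002 0 0;0.0002 0.002 0 0;0.0002 0.002 0 0;0.0002 0.002 0 0;0.0002 0.002 0 0;0.0003 0.002 0 0"}}

```text
time: 27.35
tool_pos: [0.4855, 0.0796, 0.0665]
tcp_rot: [2.334, 2.102, -0.001]
wrist_force: [-0.2, -7.1, 3.1]
width: -0.002
grip_force: 0.0
```

Emit:
{"name": "carry_out", "arguments": {"series": "0.0002 0.002 0 0;0.0002 0.002 0 0;0.0002 0.002 0 0;0.0002 0.002 0 0;0.0002 0.002 0 0;0.0002 0.002 0 0;0.0002 0.002 0 0;0.0002 0.002 0 0;0.0002 0.002 0 0;0.0002 0.002 0 0;0.0002 0.002 0 0;0.0002 0.002 0 0;0.0003 0.002 0 0;0.0002 0.002 0 0;0.0002 0.002 0 0"}}

```text
time: 29.22
tool_pos: [0.4886, 0.1091, 0.0666]
tcp_rot: [2.333, 2.102, -0.002]
wrist_force: [1.6, -9.8, 1.5]
width: -0.001
grip_force: 0.0
```

```bash
python3 m.py
```

```text
-0.00029479124752661263 0.088568234134367 0.0665510787023895 [ 1.60129185 -9.7908599   1.49017319] 29.225
tall (894, [[-46.3, 98.9, 134.3], [50.0, 190.6, 139.8]], ((-0.3591804504394531, 142.22547912597656), (119.52165985107422, 101.31879425048828), 0.6425527930259705))
inrack (801, [[-46.5, 185.4, 119.3], [49.6, 220.7, 124.8]], ((2.1906166076660156, 197.1379852294922), (51.471534729003906, 100.04658508300781), 89.2912826538086))
[(74, 14), (78, 12), (82, 7), (86, 5), (94, 7), (98, 33), (102, 43), (106, 56), (110, 50), (114, 55), (118, 63), (122, 53), (126, 65), (130, 59), (134, 52), (138, 22), (142, 20), (146, 17), (150, 12), (154, 14), (158, 10)]
```

Force is rising as expected. Now 1 mm rows until it reaches the wall.

Emit:
{"name": "carry_out", "arguments": {"series": "0.0001 0.001 0 0;0.0001 0.001 0 0;0.0001 0.001 0 0;0.0001 0.001 0 0;0.0001 0.001 0 0;0.0001 0.001 0 0"}}

```text
time: 30.08
tool_pos: [0.4892, 0.1149, 0.0665]
tcp_rot: [2.333, 2.102, -0.002]
wrist_force: [1.3, -12.5, 1.3]
width: 0.0
grip_force: 0.0
```

Emit:
{"name": "carry_out", "arguments": {"series": "0.0001 0.001 0 0;0.0001 0.001 0 0"}}

```text
time: 30.32
tool_pos: [0.4892, 0.1149, 0.0666]
tcp_rot: [2.33, 2.102, -0.007]
wrist_force: [1.3, -20.6, 5.6]
width: -0.002
grip_force: 0.0
```

Emit:
{"name": "carry_out", "arguments": {"series": "0.0001 0.001 0 0;0 0 0 0"}}

```text
time: 30.58
tool_pos: [0.4892, 0.1148, 0.0666]
tcp_rot: [2.33, 2.101, -0.009]
wrist_force: [-0.4, -23.4, 6.4]
width: -0.001
grip_force: 0.0
```

Emit:
{"name": "carry_out", "arguments": {"series": "-0.0003 -0.003 0 0;-0.001 -0.01 0 0;-0.002 -0.02 0 0;0 0 0.04 0;0 0 0.05 0;0 -0.03 0.05 0;0 -0.06 0.02 0;0 -0.06 0 0;0 -0.06 0 0;0 0 0 0;0 0 0 0"}}

```text
time: 31.95
tool_pos: [0.4857, -0.1228, 0.2257]
tcp_rot: [-2.334, -2.1, -0.001]
wrist_force: [-0.6, -0.7, -0.7]
width: -0.0
grip_force: 0.0
```

```bash
cat >> m.py <<'E'
for z in (137,122,117): 
    S=B[(abs(B[:,2]-z)<1.8)&(abs(B[:,0])<45)&(B[:,1]>90)&(B[:,1]<250)];h,e=np.histogram(S[:,1],np.arange(90,252,3));print(z,[(int(e[i]),int(h[i])) for i in range(len(h)) if h[i]>3])
i1=eyes.read_camera("scene")[0];i2=eyes.read_camera("side")[0]
f=lambda i,x,y:cv2.resize(i[y:y+150,x:x+100],(400,600),interpolation=cv2.INTER_CUBIC)
cv2.imwrite("pics/end.png",np.hstack([f(i1,290,110),f(i2,240,260)]))
cv2.imwrite("pics/end_full.png",i1)
E
python3 m.py
```

```text
0.020878184921671684 -0.14236061846435769 0.22573391850364793 [-0.57438565 -0.6651252  -0.6791162 ] 31.95
tall (879, [[-45.6, 163.3, 134.3], [49.0, 195.9, 139.9]], ((1.5079154968261719, 179.72705078125), (37.830299377441406, 99.19554901123047), 89.65998840332031))
inrack (703, [[-46.6, 186.1, 119.6], [49.5, 222.5, 124.8]], ((1.7907066345214844, 196.82156372070312), (52.703369140625, 100.03714752197266), 89.4358901977539))
[(106, 36), (110, 77), (114, 77), (118, 83), (122, 75), (126, 86), (130, 79), (134, 80), (138, 84), (142, 52), (146, 25), (150, 28), (154, 27), (158, 24), (162, 22), (166, 5)]
137 [(162, 32), (165, 52), (168, 46), (171, 54), (174, 42), (177, 53), (180, 57), (183, 47), (186, 53), (189, 44), (192, 57), (195, 30)]
122 [(159, 4), (162, 12), (165, 12), (192, 25), (195, 35), (198, 42), (201, 35), (204, 39), (207, 33), (210, 56), (213, 52), (216, 56), (219, 57), (222, 57), (225, 32), (231, 4)]
117 [(108, 6), (117, 8), (120, 6), (123, 8), (126, 7), (129, 7), (132, 7), (135, 5), (138, 11), (141, 5), (144, 5), (147, 6), (150, 5), (153, 4), (156, 4), (159, 9), (162, 15), (165, 7), (222, 32), (225, 39), (228, 53), (231, 55), (234, 61), (237, 45)]
```

View pics/end.png

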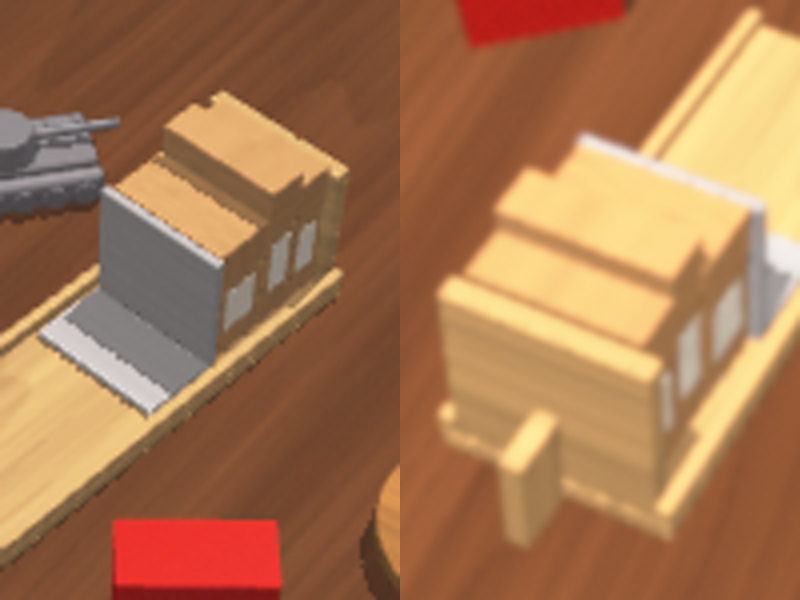

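View pics/end_full.png

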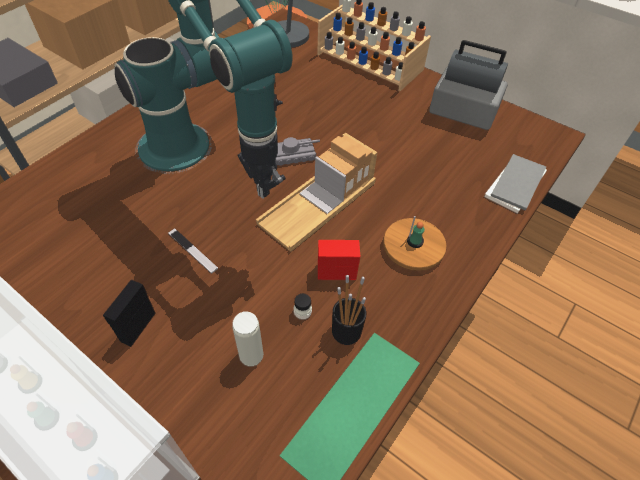

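The boxes are packed snug between the wall and the stop, in the right order (in the crop: wall, box already there, tall, low, stop). Nothing else on the sideboard has moved, and the arm is clear.

```bash
python3 -c "
from workcell import bot
print(bot.finish_job())"
```

```text
the job is handed in; nothing more can be done
None
```

The job is handed in: the tall box, then the low box, stand upright in the rack beside the first one, the stop has them snug against the end wall, and nothing else on the sideboard was moved (about 32 s of the 72 s used).

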